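Valve travel check on a cylinder head

TASK

Check that the yellow-capped valve in the cylinder head moves freely: with a fingertip, gently push it all the way down and let it spring back up, then press the green button on the tally box down to record the pass and let it come up again. Leave the other valves and the red button alone, do not lift, shift or tip the tally box, the pistons, the pin or the wrench, and finish with the hand clear.

Things in the scene. Friction and masses are not known exactly. Their poses are not given: they have to be found in the camera images.
- head: aluminium cylinder head casting, fixed, 120 x 262 x 70 mm (x, y, z), lying on two 25 mm high steel bars (150 mm long in x, at y = +-105 mm), so its flat top is 95 mm above the table. Origin on the table under its centre. Four spring-loaded valves stand upright in its top in one row along its y axis, at y = -93, -31, 31 and 93 mm (62 mm apart), in any order of colour
- valve_yellow (a joint): the yellow-capped valve: value = how far it is pushed down into the head, 0 at rest (up), 0.012 m fully down. A return spring resists with about 2 N at the start and 5 N fully down, then there is a hard stop; let go, it springs back up
- yellow_cap (a point): centre of the flat round top of the yellow-capped valve's cap (cap 32 mm across, 10 mm thick, on a coil spring and stem standing in the cylinder head); at rest 139 mm above the table and 44 mm above the head's top; it sinks with the valve
- valve_blue (a joint): the blue-capped valve: value = how far it is pushed down into the head, 0 at rest (up), 0.012 m fully down. A return spring resists with about 2 N at the start and 5 N fully down, then there is a hard stop; let go, it springs back up
- blue_cap (a point): centre of the flat round top of the blue-capped valve's cap (cap 32 mm across, 10 mm thick, on a coil spring and stem standing in the cylinder head); at rest 139 mm above the table and 44 mm above the head's top; it sinks with the valve
- valve_white (a joint): the white-capped valve: value = how far it is pushed down into the head, 0 at rest (up), 0.012 m fully down. A return spring resists with about 2 N at the start and 5 N fully down, then there is a hard stop; let go, it springs back up
- white_cap (a point): centre of the flat round top of the white-capped valve's cap (cap 32 mm across, 10 mm thick, on a coil spring and stem standing in the cylinder head); at rest 139 mm above the table and 44 mm above the head's top; it sinks with the valve
- valve_plain (a joint): the bare dark steel-capped valve: value = how far it is pushed down into the head, 0 at rest (up), 0.012 m fully down. A return spring resists with about 2 N at the start and 5 N fully down, then there is a hard stop; let go, it springs back up
- plain_cap (a point): centre of the flat round top of the bare dark steel-capped valve's cap (cap 32 mm across, 10 mm thick, on a coil spring and stem standing in the cylinder head); at rest 139 mm above the table and 44 mm above the head's top; it sinks with the valve
- tally: grey tally box standing loose on rubber feet, 100 x 170 x 49 mm (x, y, z), about 0.9 kg, black panel on top with a green button at y = +42 mm and a red one at y = -42 mm. Origin at the centre of its underside, z up
- green_button (a joint): green (passed) push button: value = how far it is pressed, 0 at rest, 0.006 m fully down. Springs back; about 2 N to start it, 4.5 N fully down, then a hard stop
- green_top (a point): centre of the green button's flat top, 32 mm across, at rest 60 mm above the table and 11 mm above the box's panel; sinks with the button
- red_button (a joint): red (rejected) push button, same kind and values as the green one
- red_top (a point): centre of the red button's flat top, same size and height as the green one
- piston_a: loose engine piston, 82 mm across, 75 mm tall, standing upright on the table with its crown up; origin at the centre of its underside, z up
- piston_b: a second such piston
- pin: loose steel piston pin, 24 mm across, 65 mm tall, standing on end on the table between the head and the tally box; origin at the centre of its underside, z up
- wrench: loose steel wrench, 170 mm long, lying flat on the table; its length is its x axis
Mind the look-alikes: they are no part of the job. Leave any orange look-alike of the pin alone.

How it is judged (in metres and radians):
On the way, in this order (a step that is already met when the one before it is completed fails the run):
1. the yellow-capped valve is pushed down (at least 9 of its 12 mm) (value of joint valve_yellow above 0.009 m), for 0.05 s.
2. the yellow-capped valve has sprung back up (value of joint valve_yellow below 0.0015 m), for 0.05 s.
3. the green button is pressed down (at least 4 of its 6 mm) (value of joint green_button above 0.004 m), for 0.05 s.
At the end, for the whole second after the job is handed in: The yellow-capped valve and the green button are back up (within 1.5 mm), the other valves (2 mm) and the red button (1.5 mm) are up, and the tally box, pistons, pin and wrench are at rest within 15 mm of where they were, the box, pistons and pin upright within 0.15 rad (value of joint each of valve_yellow, green_button, red_button below 0.0015 m and value of joint each of valve_blue, valve_white, valve_plain below 0.002 m and distance of each of piston_a, piston_b, pin, wrench, tally from where it was at the start of the episode below 0.015 m and angle between each of piston_a, piston_b, pin, tally's own z axis and vertical below 0.15 rad and linear speed of each of piston_a, piston_b, pin, wrench, tally below 0.02 m/s); the robot touches nothing.
It fails at once if another valve is pushed down by more than 2 mm (value of joint any of valve_blue, valve_white, valve_plain above 0.002 m).
It fails at once if the red button is pressed by more than 1.5 mm (value of joint red_button above 0.0015 m).
It fails at once if the valve or the button is pushed with more than 40 N (contact force between the fingers and valve_yellow above 40 N or contact force between the fingers and green_button above 40 N).
It fails at once if the tally box is lifted, shifted by more than 15 mm or tipped (distance of tally from where it was at the start of the episode above 0.015 m or height (world z) of tally above 0.006 m or angle between tally's own z axis and vertical above 0.15 rad).
It fails at once if a piston, the pin or the wrench is lifted or shifted by more than 15 mm (distance of any of piston_a, piston_b, pin, wrench from where it was at the start of the episode above 0.015 m).
It also fails if it takes over 48 s, if anything falls off the work surface, if the arm or the gripper's body presses on something with over 40 N, if the wrist force passes 120 N, or if a joint passes its speed limit or range.

ROBOT

A 6-joint arm with a two-finger parallel gripper is mounted at the origin on the work surface. World frame = base frame: x ahead of the robot, y to its left, z up, the work surface at z = 0. Lengths are in m, angles in degrees, forces in N, time in s.
With the tool pointing down it reaches from about 0.4 to 0.825 m from the base axis. Payload 7 kg.
Tool frame: the origin (TCP) lies at the very end of the fingers, on their centre line; the grasp point (between the pads) lies behind it (r.grasp_offset is the z of the grasp point in the tool frame, in m); z points along the fingers, y is the direction in which the jaws open and shut (so a half turn about z gives the same grasp; the last joint's range is limited). The gripper opens to 88 mm and grips with 3 to 60 N. Pads are 19 mm wide; open, the fingers measure 130 mm over their backs; the gripper's body (78 mm by 193 mm) begins 47 mm behind the grasp point.
Start: joints at [-56.946, 20.546, 0.682, 0, -70.136, -16.507], TCP at [0.192, -0.647, 0.227] pointing down, gripper open.
Joint ranges: [-176.03, 176.03], [-82.01, 121.73], [-58.28, 71.71], [-173.87, 95.51], [-174.79, -0.11], [-173.66, 173.66]. Speed limits (degrees/s): [136.94, 136.94, 172.46, 180, 180, 180].

INTERFACE

Orientations are given as [roll, pitch, yaw] about the fixed x, y, z axes, in that order (R = Rz(yaw) Ry(pitch) Rx(roll)).
In Python, from plant import r gives the robot as it stands. The module is installed in compiled form; this text tells all that it offers.
- The arm moves only by the tool servo_tool, never from a script. Its argument "targets" is a list of rows, each an object of numbers: "dx", "dy", "dz": the shift along the world's x, y, z in cm; "spin": the turn about the world's z in rad; "grip": the opening in per cent of the stroke, from 0 (shut) to 100 (fully open). A call has exactly 10 rows; each row is the pose to reach, as a shift and turn from the pose commanded when the call began; what a row does not reach only later rows make up. A row lasts 1/12 s, in which the tool goes at most 41.7 mm and 7.16 degrees, less where a joint would pass 70% of its speed; a pose out of reach is approached as far as the arm can. A call with a gripper value outside its range is refused whole. The fingers move at their own pace and stop on an object; "squeeze" is the grip in N (left out, the last holds). Time passes only in rows, so rows that repeat a pose let the fingers close, or fill a call up. It gives the time, the measured TCP pose, the force and the opening at its end, in the units of the state.
- r.get_state(): the state, without advancing time (a new reading comes with each control period).
- r.capture(name): name is "scene" or "top"; returns the picture (400x640x3 uint8, blue, green, red); there is no depth.
- r.get_calibration(name): a dict with "K" (3x3 intrinsics, pixels), "k1" (the pictures are not rectified: a ray, as slopes to the right and down, at radius r is drawn at 1 + k1 r^2 times it, then the intrinsics apply), "extrinsics" (4x4, takes a point from camera to world coordinates). Camera axes: x right, y down, z forward; pixel columns grow to the right and rows downward; lengths in m; the calibration is good to about 2 mm. A picture is of the moment at which its call begins. get_calibration takes no time and is no camera call.
- r.close_job(): hands the job in, once; it reports no verdict.
Trained networks look in the newest picture that a camera, given by its name, has taken for a name from the list of things; names that differ only in an ending like _2 or _b are one class to them, and where a whole thing is asked for, a point or a joint stands for the part that bears it (a point fixed in the world has none). Each returns a list of dicts, best first, with "p" (0 to 1); they miss things now and then, are a little off and sometimes report something else, mostly with a low value. They report only what shows in the picture. A call takes as long as a camera call. They do not tell look-alikes from the thing itself.
- r.cut_out(name, camera): "mask" (400x640 bool, what is visible of it) and "extent" ([left, top, right, bottom] in pixels, round what is visible of it).
The state is a dict: "time_s": time; "joints": joint angles; "qd": joint speeds; "joint_torque": joint torques, N m; "tcp_pos": TCP position; "eef_rot": TCP orientation; "contact_force": force on the tool from outside, world axes, zero at the start; "moment": the same for the moment, N m; "gripper_width": finger opening in m.
Only numpy, scipy, OpenCV 4.12 (cv2) and the standard library are available. Lean on these libraries where they do the work, as an engineer would, in place of code of your own. Each camera call takes 0.05 s, during which the arm holds its last target. There are 200 camera calls.

## Working session

There is one attempt and no reset: what is moved stays moved. The work goes in short steps, Python scripts to look and compute and a tool call to move; the robot and the scene stay as the last step left them, time stands still between calls to the robot, and variables do not carry over. Pictures are saved under pics/ and viewed, about 8 in all and at most 12, crops included, and the job is handed in when it is done.

Besides the shell and the picture viewer there is one more tool, called by a JSON object that holds its "api" and its "payload", one argument or row to a line. servo_tool: Moves the arm, as the interface text tells. Its arguments: {"type":"object","properties":{"targets":{"type":"array"},"squeeze":{"type":"number"}},"required":["targets"]}

```bash
mkdir -p pics; cat > h.py <<'E'
import numpy as np, cv2
from plant import r
def ray(cam,u,v):
    c=r.get_calibration(cam);K=np.array(c["K"]);E=np.array(c["extrinsics"])
    d=np.array([(u-K[0,2])/K[0,0],(v-K[1,2])/K[1,1]]);s=d.copy()
    for _ in range(20): s=d/(1+c["k1"]*(s@s))
    return E[:3,3],E[:3,:3]@np.array([s[0],s[1],1])
def onz(cam,u,v,z):
    o,d=ray(cam,u,v);return o+d*(z-o[2])/d[2]
def tri(u1,u2,c1="scene",c2="top"):
    o1,d1=ray(c1,*u1);o2,d2=ray(c2,*u2)
    t=np.linalg.lstsq(np.c_[d1,-d2],o2-o1,rcond=None)[0]
    a,b=o1+d1*t[0],o2+d2*t[1];return (a+b)/2,np.linalg.norm(a-b)
E
python3 - <<'E'
from h import *
np.set_printoptions(precision=3,suppress=True)
for c in("scene","top"):
    cv2.imwrite(f"pics/{c}1.png",r.capture(c)); print(c,np.array(r.get_calibration(c)["extrinsics"]))
    for n in("yellow_cap","green_top","red_top","tally","pin","piston_a","wrench","head"):
        print(n,[(round(q["p"],2),[round(float(x)) for x in q["extent"]]) for q in r.cut_out(n,c)[:3]])
print(r.get_state())
E
```

```text
scene [[ 0.653  0.418 -0.631  1.237]
 [ 0.757 -0.385  0.528 -0.534]
 [-0.022 -0.823 -0.568  0.664]
 [ 0.     0.     0.     1.   ]]
yellow_cap [(0.61, [203, 186, 223, 214])]
green_top [(0.64, [378, 148, 395, 157]), (0.55, [335, 236, 400, 286])]
red_top []
tally []
pin [(0.53, [306, 195, 314, 220]), (0.51, [329, 185, 340, 212])]
piston_a [(0.79, [292, 253, 339, 314]), (0.7, [411, 180, 456, 229]), (0.52, [378, 148, 392, 155])]
wrench [(0.6, [333, 240, 401, 290]), (0.3, [234, 179, 247, 203])]
head [(0.67, [125, 187, 280, 302])]
top [[ 0.021 -0.987  0.16   0.433]
 [-1.    -0.024 -0.016 -0.005]
 [ 0.019 -0.16  -0.987  1.188]
 [ 0.     0.     0.     1.   ]]
yellow_cap [(0.5, [386, 248, 403, 263]), (0.44, [178, 236, 191, 254])]
green_top [(0.46, [179, 239, 190, 256])]
red_top [(0.65, [211, 234, 225, 250]), (0.37, [162, 216, 244, 271])]
tally [(0.68, [165, 217, 244, 273]), (0.46, [200, 142, 240, 182]), (0.2, [388, 250, 404, 268])]
pin [(0.54, [298, 231, 304, 242])]
piston_a [(0.85, [344, 139, 384, 177]), (0.8, [200, 141, 239, 180]), (0.74, [214, 236, 231, 249])]
wrench [(0.66, [297, 133, 316, 204])]
head [(0.89, [341, 227, 471, 302]), (0.45, [204, 139, 240, 182]), (0.43, [211, 231, 225, 249])]
{'time_s': 0.9, 'joints': array([-56.947,  20.547,   0.682,  -0.001, -70.138, -16.507]), 'qd': array([-0.019,  0.03 ,  0.054, -0.016, -0.004,  0.076]), 'joint_torque': array([ -0.   , -58.236,  29.33 ,   7.003,   0.013,  -0.   ]), 'tcp_pos': array([ 0.192, -0.647,  0.227]), 'eef_rot': array([ 179.998,    0.   , -163.454]), 'contact_force': array([0.638, 0.325, 0.918]), 'moment': array([ 0.01 , -0.046, -0.007]), 'gripper_width': 0.08724094017006831}
```

```bash
python3 -c "
import cv2
a=cv2.imread('pics/scene1.png')[110:330,100:500];cv2.imwrite('pics/s2.png',cv2.resize(a,None,fx=2,fy=2,interpolation=2))
a=cv2.imread('pics/top1.png')[110:330,120:520];cv2.imwrite('pics/t2.png',cv2.resize(a,None,fx=2,fy=2,interpolation=2))"
```

```text
(no output)
```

View pics/s2.png

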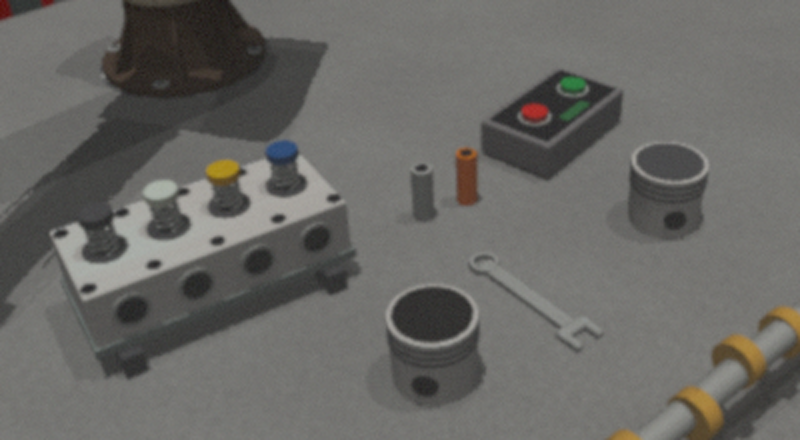

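View pics/t2.png

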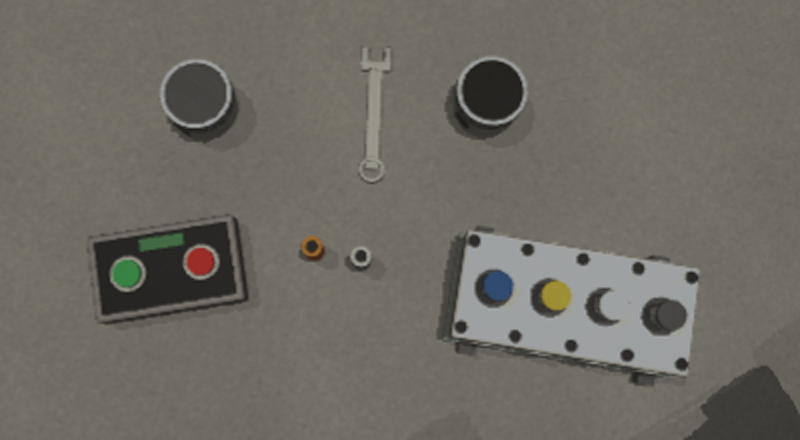

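The scene picture shows the row dark, white, yellow, blue, with yellow at about (211,194). The green button is at about (386,152) and the red one at about (367,166). In the top view, yellow is at about (398,258), green at about (183,246) and red at about (220,241). The networks' labels for the buttons and tally were partly wrong, so I'll segment by colour instead.

```bash
python3 - <<'E'
from h import *
np.set_printoptions(precision=4,suppress=True)
def blob(img,h0,h1,roi,smin=110):
    x0,y0,x1,y1=roi;hsv=cv2.cvtColor(img,cv2.COLOR_BGR2HSV)[y0:y1,x0:x1]
    m=cv2.inRange(hsv,(h0,smin,40),(h1,255,255))
    n,l,s,c=cv2.connectedComponentsWithStats(m);i=1+np.argmax(s[1:,4]);return c[i]+[x0,y0],s[i]+[x0,y0,0,0,0]
S=cv2.imread("pics/scene1.png");T=cv2.imread("pics/top1.png")
for n,h,rs,rt,z in(("yellow",(18,35),(195,180,230,220),(380,240,415,275),.139),("blue",(100,125),(228,175,255,215),(355,240,385,270),.139),("green",(45,80),(375,142,400,162),(170,235,197,260),.06),("red",(0,8),(355,155,378,178),(208,230,235,253),.06)):
    (a,sa),(b,sb)=blob(S,*h,rs),blob(T,*h,rt)
    p,e=tri(a,b);print(n,a,sa,b,sb,"tri",p,e,"onz top",onz("top",*b,z),"onz scene",onz("scene",*a,z))
for n,uv,z in(("dark",(120+665/2,110+315/2),.139),("white",(120+615/2,110+304/2),.139),("pin",(300,238.5),.065),("orange",(276,233.5),.065),("pistA",(218,157),.075),("pistB",(366,156),.075)):print(n,onz("top",*uv,z))
E
```

```text
yellow [211.1515 195.4667] [203 190  17  13 165] [397.3596 257.2753] [390 250  16  15 178] tri [ 0.4902 -0.1976  0.1318] 5.6295873553459006e-06 onz top [ 0.4898 -0.1962  0.139 ] onz scene [ 0.5003 -0.2021  0.139 ]
blue [240.3776 184.7959] [234 181  14   9  98] [368.5688 252.45  ] [362 246  14  14 160] tri [ 0.499  -0.1361  0.1334] 0.0002742369573167725 onz top [ 0.4987 -0.1353  0.139 ] onz scene [ 0.5067 -0.1404  0.139 ]
green [385.9394 151.2879] [380 148  13   7  66] [182.9928 246.1367] [177 240  13  13 139] tri [0.5087 0.2764 0.0553] 0.00045565230984613916 onz top [0.5086 0.2754 0.06  ] onz scene [0.5143 0.2699 0.06  ]
red [366.77 165.4 ] [360 161  14  10 100] [219.6689 240.3046] [213 234  14  14 151] tri [0.5239 0.1941 0.0544] 0.0006251798452234808 onz top [0.5236 0.1934 0.06  ] onz scene [0.5303 0.1871 0.06  ]
dark [ 0.4708 -0.313   0.139 ]
white [ 0.4813 -0.2601  0.139 ]
pin [0.5314 0.0114 0.065 ]
orange [0.5415 0.066  0.065 ]
pistA [0.7138 0.2045 0.075 ]
pistB [ 0.725  -0.1364  0.075 ]
```

Everything agrees: yellow to blue measures 62 mm, green to red 83 mm, and the cap and button heights come out right apart from a side-face bias. Yellow is at about (0.491, -0.196) and green at about (0.509, 0.276). I'll shut the gripper and move over yellow.

{"api": "servo_tool", "payload": {
  "targets": [
    {"dx": 1.5,"dy": 2.3,"dz": 0,"grip": 0},
    {"dx": 3,"dy": 4.5,"dz": 0,"grip": 0},
    {"dx": 4.5,"dy": 6.8,"dz": 0,"grip": 0},
    {"dx": 6,"dy": 9,"dz": 0,"grip": 0},
    {"dx": 7.5,"dy": 11.3,"dz": 0,"grip": 0},
    {"dx": 9,"dy": 13.5,"dz": 0,"grip": 0},
    {"dx": 10.5,"dy": 15.8,"dz": 0,"grip": 0},
    {"dx": 12,"dy": 18,"dz": 0,"grip": 0},
    {"dx": 13.5,"dy": 20.3,"dz": 0,"grip": 0},
    {"dx": 15,"dy": 22.5,"dz": 0,"grip": 0}
  ]
}}

```text
validation failed for argument at $.ta...
```

{"api": "servo_tool", "payload": {
  "targets": [
    {"dx": 2,"dy": 3,"dz": 0,"grip": 0},
    {"dx": 4,"dy": 6,"dz": 0,"grip": 0},
    {"dx": 6,"dy": 9,"dz": 0,"grip": 0},
    {"dx": 8,"dy": 12,"dz": 0,"grip": 0},
    {"dx": 10,"dy": 15,"dz": 0,"grip": 0},
    {"dx": 12,"dy": 18,"dz": 0,"grip": 0},
    {"dx": 13.5,"dy": 20.5,"dz": 0,"grip": 0},
    {"dx": 14.5,"dy": 22,"dz": 0,"grip": 0},
    {"dx": 14.9,"dy": 22.6,"dz": 0,"grip": 0},
    {"dx": 14.9,"dy": 22.6,"dz": 0,"grip": 0}
  ]
}}

```text
validation failed for argument at $.ta...
```

{"api": "servo_tool", "payload": {
  "targets": [
    {"dx": 1.5,"dy": 2.3,"dz": 0,"spin": 0,"grip": 0},
    {"dx": 3,"dy": 4.5,"dz": 0,"spin": 0,"grip": 0},
    {"dx": 4.5,"dy": 6.8,"dz": 0,"spin": 0,"grip": 0},
    {"dx": 6,"dy": 9,"dz": 0,"spin": 0,"grip": 0},
    {"dx": 7.5,"dy": 11.3,"dz": 0,"spin": 0,"grip": 0},
    {"dx": 9,"dy": 13.5,"dz": 0,"spin": 0,"grip": 0},
    {"dx": 10.5,"dy": 15.8,"dz": 0,"spin": 0,"grip": 0},
    {"dx": 12,"dy": 18,"dz": 0,"spin": 0,"grip": 0},
    {"dx": 13.5,"dy": 20.3,"dz": 0,"spin": 0,"grip": 0},
    {"dx": 15,"dy": 22.5,"dz": 0,"spin": 0,"grip": 0}
  ]
}}

```text
time_s: 1.73
tcp_pos: [0.3428, -0.4208, 0.2268]
eef_rot: [-180.0, 0.0, -163.5]
contact_force: [0.9, 0.0, -0.1]
gripper_width: 0.026
```

{"api": "servo_tool", "payload": {
  "targets": [
    {"dx": 2,"dy": 3,"dz": 0,"spin": 0,"grip": 0},
    {"dx": 4,"dy": 6,"dz": 0,"spin": 0,"grip": 0},
    {"dx": 6,"dy": 9,"dz": 0,"spin": 0,"grip": 0},
    {"dx": 8,"dy": 12,"dz": 0,"spin": 0,"grip": 0},
    {"dx": 10,"dy": 15,"dz": 0,"spin": 0,"grip": 0},
    {"dx": 12,"dy": 18,"dz": 0,"spin": 0,"grip": 0},
    {"dx": 13.5,"dy": 20.5,"dz": 0,"spin": 0,"grip": 0},
    {"dx": 14.5,"dy": 22,"dz": 0,"spin": 0,"grip": 0},
    {"dx": 14.9,"dy": 22.6,"dz": 0,"spin": 0,"grip": 0},
    {"dx": 14.9,"dy": 22.6,"dz": 0,"spin": 0,"grip": 0}
  ]
}}

```text
time_s: 2.57
tcp_pos: [0.492, -0.1949, 0.2266]
eef_rot: [-180.0, 0.0, -163.3]
contact_force: [-0.2, -0.3, 0.7]
gripper_width: 0.0002
```

Now I'll descend to 0.147, just above the cap, and take a picture.

{"api": "servo_tool", "payload": {
  "targets": [
    {"dx": 0,"dy": 0,"dz": -1,"spin": 0,"grip": 0},
    {"dx": 0,"dy": 0,"dz": -2,"spin": 0,"grip": 0},
    {"dx": 0,"dy": 0,"dz": -3,"spin": 0,"grip": 0},
    {"dx": 0,"dy": 0,"dz": -4,"spin": 0,"grip": 0},
    {"dx": 0,"dy": 0,"dz": -5,"spin": 0,"grip": 0},
    {"dx": 0,"dy": 0,"dz": -6,"spin": 0,"grip": 0},
    {"dx": 0,"dy": 0,"dz": -7,"spin": 0,"grip": 0},
    {"dx": 0,"dy": 0,"dz": -7.6,"spin": 0,"grip": 0},
    {"dx": 0,"dy": 0,"dz": -8,"spin": 0,"grip": 0},
    {"dx": 0,"dy": 0,"dz": -8,"spin": 0,"grip": 0}
  ]
}}

```text
time_s: 3.4
tcp_pos: [0.4908, -0.196, 0.1455]
eef_rot: [180.0, -0.1, -163.5]
contact_force: [-0.0, 0.2, 0.2]
gripper_width: 0.0007
```

```bash
python3 -c "
from h import *
a=r.capture('scene')[150:270,120:320];b=r.capture('top')[200:320,300:500]
f=lambda i:cv2.resize(i,None,fx=3.9,fy=3.9,interpolation=2)
cv2.imwrite('pics/y3.png',cv2.resize(np.vstack([a,b]),None,fx=2.5,fy=2.5,interpolation=2));print(r.get_state()['tcp_pos'])"
```

```text
[ 0.49144055 -0.19604744  0.14671981]
```

View pics/y3.png

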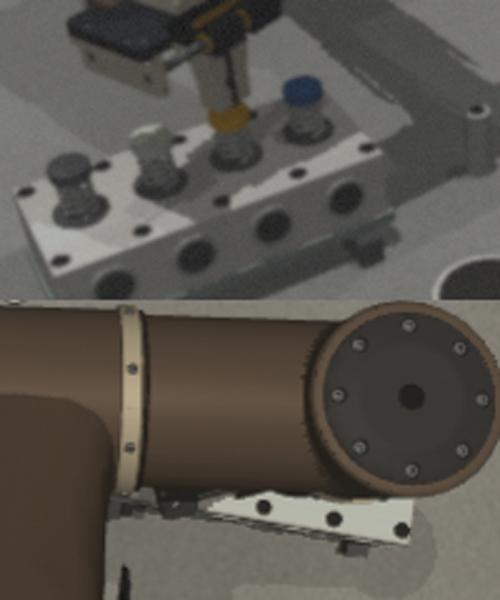

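The fingertips sit right on the yellow cap at (228,115) in the crop, and the neighbouring caps are clear. The gripper body is about 50 mm or more above them. I'll press slowly.

{"api": "servo_tool", "payload": {
  "targets": [
    {"dx": 0,"dy": 0,"dz": -0.3,"spin": 0,"grip": 0},
    {"dx": 0,"dy": 0,"dz": -0.6,"spin": 0,"grip": 0},
    {"dx": 0,"dy": 0,"dz": -0.8,"spin": 0,"grip": 0},
    {"dx": 0,"dy": 0,"dz": -1.0,"spin": 0,"grip": 0},
    {"dx": 0,"dy": 0,"dz": -1.2,"spin": 0,"grip": 0},
    {"dx": 0,"dy": 0,"dz": -1.4,"spin": 0,"grip": 0},
    {"dx": 0,"dy": 0,"dz": -1.5,"spin": 0,"grip": 0},
    {"dx": 0,"dy": 0,"dz": -1.6,"spin": 0,"grip": 0},
    {"dx": 0,"dy": 0,"dz": -1.7,"spin": 0,"grip": 0},
    {"dx": 0,"dy": 0,"dz": -1.7,"spin": 0,"grip": 0}
  ]
}}

```text
time_s: 4.33
tcp_pos: [0.4914, -0.196, 0.1296]
eef_rot: [-180.0, 0.0, -163.4]
contact_force: [0.2, 1.8, 5.1]
gripper_width: 0.0002
```

About 9.4 mm down at 5 N. I'll creep to the hard stop.

{"api": "servo_tool", "payload": {
  "targets": [
    {"dx": 0,"dy": 0,"dz": -0.05,"spin": 0,"grip": 0},
    {"dx": 0,"dy": 0,"dz": -0.1,"spin": 0,"grip": 0},
    {"dx": 0,"dy": 0,"dz": -0.15,"spin": 0,"grip": 0},
    {"dx": 0,"dy": 0,"dz": -0.2,"spin": 0,"grip": 0},
    {"dx": 0,"dy": 0,"dz": -0.2,"spin": 0,"grip": 0},
    {"dx": 0,"dy": 0,"dz": -0.22,"spin": 0,"grip": 0},
    {"dx": 0,"dy": 0,"dz": -0.22,"spin": 0,"grip": 0},
    {"dx": 0,"dy": 0,"dz": -0.22,"spin": 0,"grip": 0},
    {"dx": 0,"dy": 0,"dz": -0.22,"spin": 0,"grip": 0},
    {"dx": 0,"dy": 0,"dz": -0.22,"spin": 0,"grip": 0}
  ]
}}

```text
time_s: 5.17
tcp_pos: [0.4914, -0.196, 0.1275]
eef_rot: [-180.0, 0.0, -163.5]
contact_force: [-0.0, 1.2, 4.5]
gripper_width: 0.0006
```

11.5 mm at about 4.7 N, so it is effectively down. I'll release it slowly and rise clear.

{"api": "servo_tool", "payload": {
  "targets": [
    {"dx": 0,"dy": 0,"dz": 0.3,"spin": 0,"grip": 0},
    {"dx": 0,"dy": 0,"dz": 0.7,"spin": 0,"grip": 0},
    {"dx": 0,"dy": 0,"dz": 1.1,"spin": 0,"grip": 0},
    {"dx": 0,"dy": 0,"dz": 1.6,"spin": 0,"grip": 0},
    {"dx": 0,"dy": 0,"dz": 2.5,"spin": 0,"grip": 0},
    {"dx": 0,"dy": 0,"dz": 4,"spin": 0,"grip": 0},
    {"dx": 0,"dy": 0,"dz": 5.5,"spin": 0,"grip": 0},
    {"dx": 0,"dy": 0,"dz": 7,"spin": 0,"grip": 0},
    {"dx": 0,"dy": 0,"dz": 8,"spin": 0,"grip": 0},
    {"dx": 0,"dy": 0,"dz": 8.5,"spin": 0,"grip": 0}
  ]
}}

```text
time_s: 6.0
tcp_pos: [0.4915, -0.1962, 0.2141]
eef_rot: [-180.0, 0.1, -163.5]
contact_force: [-0.7, 0.5, -0.2]
gripper_width: 0.0007
```

```bash
python3 -c "
from h import *
a=r.capture('scene')[130:310,120:320]
cv2.imwrite('pics/y4.png',cv2.resize(a,None,fx=3,fy=3,interpolation=2));print(r.get_state()['tcp_pos'],r.get_state()['joints'],r.grasp_offset)"
```

```text
[ 0.4916755  -0.19623605  0.21422662] [-5.01210940e-01  7.25160688e+00 -1.87700124e+01  2.15330142e-02
 -6.38572210e+01 -7.29600919e+01] -0.0188
```

View pics/y4.png

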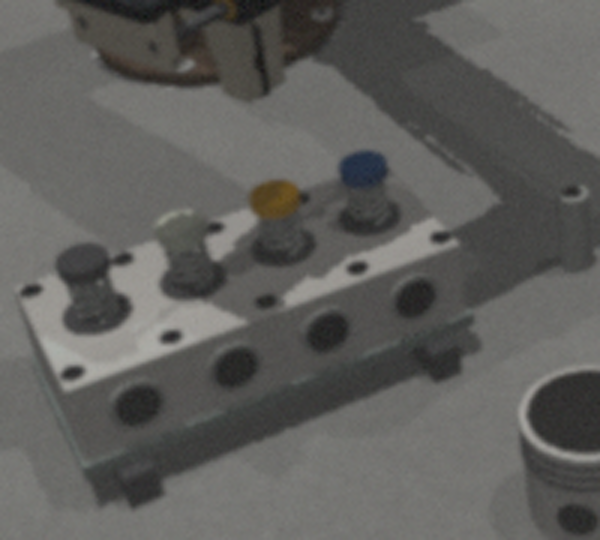

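The yellow cap at (275,197) is up again, level with its neighbours, and the fingers are clear. Next I'll move over green.

{"api": "servo_tool", "payload": {
  "targets": [
    {"dx": 0.1,"dy": 1,"dz": 0,"spin": 0,"grip": 0},
    {"dx": 0.2,"dy": 3,"dz": 0,"spin": 0,"grip": 0},
    {"dx": 0.3,"dy": 5.5,"dz": 0,"spin": 0,"grip": 0},
    {"dx": 0.4,"dy": 8,"dz": 0,"spin": 0,"grip": 0},
    {"dx": 0.5,"dy": 10.5,"dz": 0,"spin": 0,"grip": 0},
    {"dx": 0.6,"dy": 13,"dz": 0,"spin": 0,"grip": 0},
    {"dx": 0.7,"dy": 15.5,"dz": 0,"spin": 0,"grip": 0},
    {"dx": 0.8,"dy": 18,"dz": 0,"spin": 0,"grip": 0},
    {"dx": 0.9,"dy": 20.5,"dz": 0,"spin": 0,"grip": 0},
    {"dx": 1,"dy": 23,"dz": 0,"spin": 0,"grip": 0}
  ]
}}

```text
time_s: 6.88
tcp_pos: [0.5003, 0.0355, 0.2113]
eef_rot: [180.0, -0.1, -163.5]
contact_force: [0.2, -0.9, 0.4]
gripper_width: 0.0003
```

{"api": "servo_tool", "payload": {
  "targets": [
    {"dx": 0.1,"dy": 2.5,"dz": 0,"spin": 0,"grip": 0},
    {"dx": 0.2,"dy": 5,"dz": 0,"spin": 0,"grip": 0},
    {"dx": 0.3,"dy": 7.5,"dz": 0,"spin": 0,"grip": 0},
    {"dx": 0.4,"dy": 10,"dz": 0,"spin": 0,"grip": 0},
    {"dx": 0.5,"dy": 12.5,"dz": 0,"spin": 0,"grip": 0},
    {"dx": 0.6,"dy": 15,"dz": 0,"spin": 0,"grip": 0},
    {"dx": 0.7,"dy": 17.5,"dz": 0,"spin": 0,"grip": 0},
    {"dx": 0.7,"dy": 20,"dz": 0,"spin": 0,"grip": 0},
    {"dx": 0.7,"dy": 22.5,"dz": 0,"spin": 0,"grip": 0},
    {"dx": 0.7,"dy": 24.2,"dz": 0,"spin": 0,"grip": 0}
  ]
}}

```text
time_s: 7.72
tcp_pos: [0.5074, 0.2779, 0.2111]
eef_rot: [-180.0, -0.1, -163.4]
contact_force: [0.8, -0.6, 0.2]
gripper_width: 0.0002
```

{"api": "servo_tool", "payload": {
  "targets": [
    {"dx": 0,"dy": 0,"dz": -1,"spin": 0,"grip": 0},
    {"dx": 0,"dy": 0,"dz": -2,"spin": 0,"grip": 0},
    {"dx": 0,"dy": 0,"dz": -3.5,"spin": 0,"grip": 0},
    {"dx": 0,"dy": 0,"dz": -5,"spin": 0,"grip": 0},
    {"dx": 0,"dy": 0,"dz": -6.5,"spin": 0,"grip": 0},
    {"dx": 0,"dy": 0,"dz": -8,"spin": 0,"grip": 0},
    {"dx": 0,"dy": 0,"dz": -9.5,"spin": 0,"grip": 0},
    {"dx": 0,"dy": 0,"dz": -11,"spin": 0,"grip": 0},
    {"dx": 0,"dy": 0,"dz": -12,"spin": 0,"grip": 0},
    {"dx": 0,"dy": 0,"dz": -12,"spin": 0,"grip": 0}
  ]
}}

```text
time_s: 8.55
tcp_pos: [0.5067, 0.2739, 0.0895]
eef_rot: [-179.9, -0.3, -163.5]
contact_force: [-0.0, -0.8, -0.1]
gripper_width: 0.0004
```

```bash
python3 -c "
from h import *
a=r.capture('scene')[100:220,280:480];b=r.capture('top')[180:300,120:320]
cv2.imwrite('pics/g5.png',cv2.resize(np.vstack([a,b]),None,fx=2.5,fy=2.5,interpolation=2));print(r.get_state()['tcp_pos'],r.get_state()['joints'])"
```

```text
[0.50810597 0.27526817 0.09208534] [ 4.78371228e+01  1.85409092e+01 -2.16338187e+01  1.13267899e-02
 -4.98933313e+01 -1.21318883e+02]
```

View pics/g5.png

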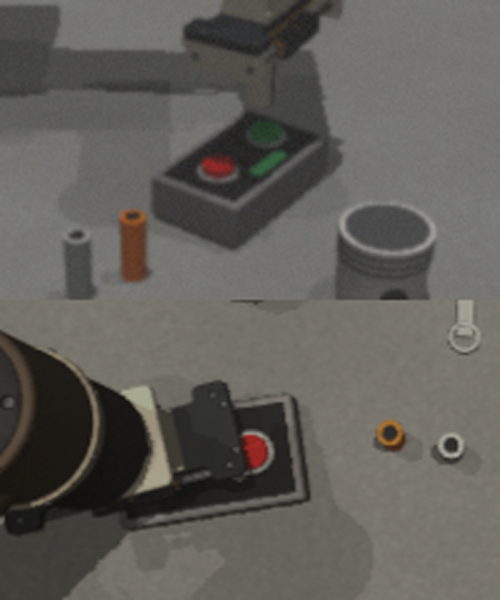

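The fingertip is above the green button at (264,130), with about 30 mm to go. The red button is clear of the fingers. I'll descend and press gently.

{"api": "servo_tool", "payload": {
  "targets": [
    {"dx": 0,"dy": 0,"dz": -0.7,"spin": 0,"grip": 0},
    {"dx": 0,"dy": 0,"dz": -1.4,"spin": 0,"grip": 0},
    {"dx": 0,"dy": 0,"dz": -2.0,"spin": 0,"grip": 0},
    {"dx": 0,"dy": 0,"dz": -2.5,"spin": 0,"grip": 0},
    {"dx": 0,"dy": 0,"dz": -2.8,"spin": 0,"grip": 0},
    {"dx": 0,"dy": 0,"dz": -3.0,"spin": 0,"grip": 0},
    {"dx": 0,"dy": 0,"dz": -3.2,"spin": 0,"grip": 0},
    {"dx": 0,"dy": 0,"dz": -3.4,"spin": 0,"grip": 0},
    {"dx": 0,"dy": 0,"dz": -3.5,"spin": 0,"grip": 0},
    {"dx": 0,"dy": 0,"dz": -3.5,"spin": 0,"grip": 0}
  ]
}}

```text
time_s: 9.48
tcp_pos: [0.5082, 0.276, 0.0575]
eef_rot: [-180.0, 0.0, -163.4]
contact_force: [-1.4, -1.0, 3.4]
gripper_width: 0.0003
```

{"api": "servo_tool", "payload": {
  "targets": [
    {"dx": 0,"dy": 0,"dz": -0.05,"spin": 0,"grip": 0},
    {"dx": 0,"dy": 0,"dz": -0.1,"spin": 0,"grip": 0},
    {"dx": 0,"dy": 0,"dz": -0.15,"spin": 0,"grip": 0},
    {"dx": 0,"dy": 0,"dz": -0.2,"spin": 0,"grip": 0},
    {"dx": 0,"dy": 0,"dz": -0.25,"spin": 0,"grip": 0},
    {"dx": 0,"dy": 0,"dz": -0.3,"spin": 0,"grip": 0},
    {"dx": 0,"dy": 0,"dz": -0.3,"spin": 0,"grip": 0},
    {"dx": 0,"dy": 0,"dz": -0.3,"spin": 0,"grip": 0},
    {"dx": 0,"dy": 0,"dz": -0.3,"spin": 0,"grip": 0},
    {"dx": 0,"dy": 0,"dz": -0.3,"spin": 0,"grip": 0}
  ]
}}

```text
time_s: 10.32
tcp_pos: [0.5082, 0.276, 0.0544]
eef_rot: [-180.0, 0.0, -163.5]
contact_force: [-1.6, -0.7, 4.6]
gripper_width: 0.0008
```

5.6 mm at 4.6 N, so it is pressed. I'll release, rise and back away.

{"api": "servo_tool", "payload": {
  "targets": [
    {"dx": 0,"dy": 0,"dz": 0.3,"spin": 0,"grip": 0},
    {"dx": 0,"dy": 0,"dz": 0.7,"spin": 0,"grip": 0},
    {"dx": 0,"dy": 0,"dz": 1.2,"spin": 0,"grip": 0},
    {"dx": 0,"dy": 0,"dz": 2.5,"spin": 0,"grip": 0},
    {"dx": 0,"dy": 0,"dz": 4.5,"spin": 0,"grip": 0},
    {"dx": 0,"dy": 0,"dz": 7,"spin": 0,"grip": 0},
    {"dx": 0,"dy": 0,"dz": 9.5,"spin": 0,"grip": 0},
    {"dx": 0,"dy": 0,"dz": 12,"spin": 0,"grip": 0},
    {"dx": 0,"dy": 0,"dz": 14,"spin": 0,"grip": 0},
    {"dx": 0,"dy": 0,"dz": 15,"spin": 0,"grip": 0}
  ]
}}

```text
time_s: 11.15
tcp_pos: [0.5091, 0.2766, 0.2077]
eef_rot: [179.9, 0.2, -163.4]
contact_force: [-0.3, 0.5, 1.0]
gripper_width: 0.0002
```

{"api": "servo_tool", "payload": {
  "targets": [
    {"dx": 0,"dy": 2,"dz": 0,"spin": 0,"grip": 0},
    {"dx": 0,"dy": 4,"dz": 0,"spin": 0,"grip": 0},
    {"dx": 0,"dy": 6.5,"dz": 0,"spin": 0,"grip": 0},
    {"dx": 0,"dy": 9,"dz": 0,"spin": 0,"grip": 0},
    {"dx": 0,"dy": 11.5,"dz": 0,"spin": 0,"grip": 0},
    {"dx": 0,"dy": 14,"dz": 0,"spin": 0,"grip": 0},
    {"dx": 0,"dy": 16,"dz": 0,"spin": 0,"grip": 0},
    {"dx": 0,"dy": 17.5,"dz": 0,"spin": 0,"grip": 0},
    {"dx": 0,"dy": 18,"dz": 0,"spin": 0,"grip": 0},
    {"dx": 0,"dy": 18,"dz": 0,"spin": 0,"grip": 0}
  ]
}}

```text
time_s: 11.98
tcp_pos: [0.5076, 0.4572, 0.2026]
eef_rot: [-179.9, -0.1, -163.4]
contact_force: [0.3, -0.7, -0.8]
gripper_width: 0.0004
```

```bash
python3 -c "
from h import *
a=r.capture('scene')[110:330,100:500];b=r.capture('top')[110:330,120:520]
cv2.imwrite('pics/e6.png',cv2.resize(np.vstack([a,b]),None,fx=1.36,fy=1.36,interpolation=2));print(r.get_state())
A=cv2.imread('pics/top1.png')[110:330,120:520]
for n,(x,y,X,Y) in dict(tally=(40,100,125,165),pinpair=(145,115,190,140),pA=(75,25,125,75),pB=(220,20,270,75),wr=(175,15,200,95)).items():
    m=cv2.matchTemplate(b,A[y:Y,x:X],cv2.TM_CCOEFF_NORMED);_,v,_,l=cv2.minMaxLoc(m);print(n,round(v,3),l[0]-x,l[1]-y)"
```

```text
{'time_s': 12.0833, 'joints': array([ 5.82168011e+01,  2.20576540e+01, -8.27458211e-02, -8.87939235e-03,
       -6.79402260e+01, -1.31660372e+02]), 'qd': array([-0.69767087, -1.08414997, -0.30463214,  0.01590998, -0.07844553,
        0.02321243]), 'joint_torque': array([ 6.80922735e-01, -5.87551546e+01,  2.90250206e+01,  6.78297356e+00,
       -4.97482996e-02, -2.48530362e-02]), 'tcp_pos': array([0.50787871, 0.45561454, 0.2035782 ]), 'eef_rot': array([-1.79952551e+02, -6.57026136e-02, -1.63446939e+02]), 'contact_force': array([ 0.24185666, -0.16926222,  0.24228863]), 'moment': array([ 0.0097605 ,  0.03392726, -0.06435421]), 'gripper_width': 3.1968871350830576e-05}
tally 0.993 0 0
pinpair 1.0 0 0
pA 1.0 0 0
pB 1.0 0 0
wr 0.999 0 0
```

View pics/e6.png

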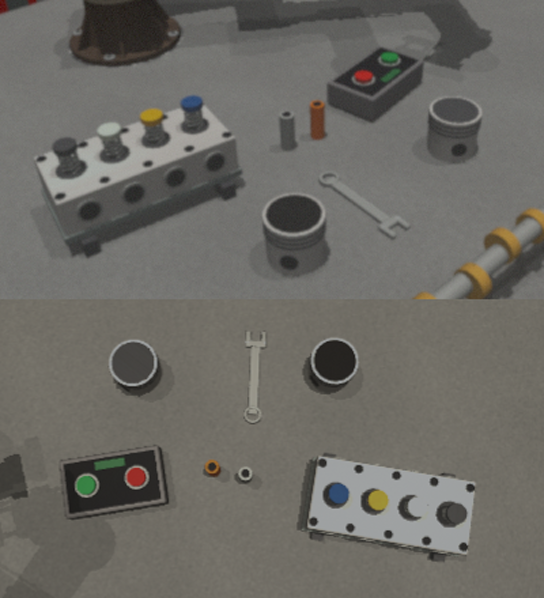

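The picture shows all four valves up, with yellow at (152,117) level with its neighbours. The green button at (390,60) is also up, nothing has moved, and the hand is clear. I'll hand in.

```bash
python3 -c "
from plant import r
print(r.close_job())"
```

```text
the job is handed in; nothing more can be done
None
```

The job is done and handed in at about 12 s of the 48 s allowed. No verdict was reported.

- **Yellow valve:** with the gripper shut, I pushed it to about 11.5 of its 12 mm, judged from the fingertip height. The force was about 5 N. I stopped just short of the hard stop, then let it spring back up.
- **Green button:** I pressed it to about 5.6 of its 6 mm at about 4.6 N, then released it.
- **Last checks:** the final pictures show all four valves and both buttons up. Comparing the top view with the first picture, the tally box, pistons, pin and wrench had not moved by a pixel. The hand was clear, at 0.20 m height beside the tally box, and the measured force was near zero.
- **Disagreements:** the trained networks mislabelled or missed several things, such as the tally box and buttons in the scene view, so I located the caps and buttons by colour. Heights measured from the two views came out 5–7 mm low, because the visible sides of the caps and buttons pulled the centres down. I therefore used the given heights, and where the forces began when pressing fitted them.

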